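Put the hinge-fitting tools back in the till

ROBOT

A 7-joint arm with a two-finger parallel gripper is mounted at the origin on a cart in front of the work surface, level with it; the furniture and walls round the work are solid. World frame = base frame: x ahead of the robot, y to its left, z up, the work surface at z = 0. Lengths are in m, angles in degrees, forces in N, time in s.
With the tool pointing down it reaches from about 0.4 to 0.925 m from the base axis. Payload 5.6 kg.
Tool frame: the origin (TCP) lies where the fingers leave the gripper's body, on its centre line; the fingertips stand 73 mm ahead of it and the grasp point (between the pads) lies 54 mm ahead of it (bot.pinch_z is the distance from the TCP to the grasp point, in m); z points along the fingers, y is the line along which they close (so a half turn about z gives the same grasp; the last joint's range is limited). The gripper opens to 85 mm and grips with 20 to 120 N. Pads are 22 mm wide; open, the fingers measure 114 mm over their backs; the gripper's body (76 mm by 85 mm) begins 54 mm behind the grasp point. The pads swing forward as they close: fully open they stand 13 mm farther back than shut.
Start: joints at [68.239, 26.786, -0.665, 91.828, 0.344, 61.387, -3.226], TCP at [0.215, -0.613, 0.304] pointing down, gripper open.
Joint ranges: [-144.91, 144.91], [-17.63, 115.5], [-89.93, 88.59], [15.96, 139.68], [-74.01, 254.01], [8.47, 105.57], [-167.45, 167.45]. Speed limits (degrees/s): [147.25, 147.25, 180, 180, 180, 180, 180].

INTERFACE

Orientations are given as a 3x3 rotation matrix whose columns are the frame's x, y, z axes.
In Python, from rig import bot, effector, optics, spotter gives the robot as it stands. Calls block until the motion is done:
- bot.move_ptp(position, orientation): joint-space move of the TCP to a pose.
- bot.servo_line(position, attitude=None, max_speed=0.15, contact_N=None): straight line of the TCP; attitude=None keeps the orientation; max_speed is the mean speed in m/s. With contact_N (N) it stops when the force on the tool has changed by that much, and returns True; else False.
- bot.move_j(angles): joint-space move.
- effector.release() and effector.grasp(): open the fingers fully, or close them until they stop; the grip force is fixed at half the most.
- bot.pause(seconds).
- bot.solve_ik(position, orientation): joint angles nearest the present ones, or None.
- optics.get_image(name): name is "scene" or "top" or "wrist"; returns the picture (400x640x3 uint8, red, green, blue); there is no depth.
- optics.camera_model(name): a dict with "mtx" (3x3 intrinsics, pixels), "view" (4x4, takes a point from world to camera coordinates). Camera axes: x right, y down, z forward; pixel columns grow to the right and rows downward; lengths in m; the calibration is good to about 2 mm. The wrist camera is an equidistant fisheye: a pixel r from the principal point sees the ray r / f radians off the axis. A picture is of the moment at which its call begins: read the wrist's pose just before it. camera_model takes no time and is no camera call; for the wrist camera it gives the pose at the moment of the call.
A pose or a line that the arm cannot do raises bot.Unreachable and nothing moves.
- bot.job_done(): hands the job in; it is judged then, once.
Trained networks look in the newest picture that a camera, given by its name, has taken for a name from the list of things; names that differ only in an ending like _2 or _b are one class to them, and where a whole thing is asked for, a point or a joint stands for the part that bears it (a point fixed in the world has none). Each returns a list of dicts, best first, with "p" (0 to 1); they miss things now and then, are a little off and sometimes report something else, mostly with a low value. They report only what shows in the picture. A call takes as long as a camera call.
- spotter.look_for(camera, label): "uv" ([column, row] in pixels, amid what is visible of it).
- spotter.cut_out(camera, label): "mask" (400x640 bool, what is visible of it) and "uv" ([column, row] in pixels, amid what is visible of it).
Readings, each from a call of its own:
- bot.current_time(): time.
- bot.current_joint_positions(): joint angles.
- bot.current_joint_vel(): joint speeds.
- bot.current_tau(): joint torques, N m.
- bot.current_tcp_pos(): TCP position.
- bot.current_ee_rot(): TCP orientation.
- bot.current_contact_force(): force on the tool from outside, world axes, zero at the start.
- bot.current_moment(): the same for the moment, N m.
- bot.current_width(): finger opening in m.
- bot.current_grip_force(): force on a finger pad.
Only numpy, scipy, OpenCV 4.12 (cv2) and the standard library are available. Lean on these libraries where they do the work, as an engineer would, in place of code of your own. Each camera call takes 0.05 s, during which the arm holds its last target. There are 200 camera calls.

TASK

The four tools on the bench rack belong in the till next to it. Lay each one down flat in the inset that is cut for it (wide chisel, narrow chisel, screwdriver, nail punch), handle or thick end towards you, so that it lies fully down in its recess; the row in the till may run in another order than the row on the rack.

Things in the scene. Friction and masses are not known exactly. Their poses are not given: they have to be found in the camera images.
- wide_chisel: loose chisel with the WIDER blade (18 mm) and a brown handle; 255 mm long, 140 g. Origin under mid-length, on its underside; y points to the handle's end, z up as it lies. Handle 24 mm thick, y = 21 to 125 mm, its axis 13 mm up; blade y = -126 to -14 mm, 9 to 14 mm up. Hold it across the handle near y = 48 mm.
- narrow_chisel: loose chisel with the NARROWER blade (8 mm) and a yellow handle; 240 mm long, 140 g. Origin under mid-length, on its underside; y points to the handle's end, z up as it lies. Handle 24 mm thick, y = 14 to 118 mm, its axis 13 mm up; blade y = -118 to -22 mm, 9 to 14 mm up. Hold it across the handle near y = 48 mm.
- screwdriver: loose slotted screwdriver with a green fluted handle; 196 mm long, 90 g. Origin under mid-length, on its underside; y points to the handle's end, z up as it lies. Handle 25 mm thick, y = 8 to 96 mm, its axis 12 to 15 mm up; 6 mm shaft to y = -95 mm, 7 to 14 mm up. Hold it across the handle near y = 45 mm.
- nail_punch: loose steel nail punch: round bar 104 mm long, 9 mm thick, 5 mm at its tapered end, 50 g. Origin under mid-length, on its underside; y points to the thick end, z up as it lies. Thick from y = -18 to 51 mm, taper to y = -51 mm, axis 5 mm up. Hold it across near y = 6 mm, fingertips almost on the board.
- wide_chisel_inset: one of 4 pale wood insets with cork floors in the till (see till), for the wide chisel. Recess x = 8 to 277 mm; V notch 10 mm high at 20 to 58 mm; blade slot 26 mm wide between 20 mm high cheeks (flared to 38 mm at the top) at 194 to 254 mm. The chisel's origin belongs at x = 142 mm.
- narrow_chisel_inset: one of 4 pale wood insets with cork floors in the till (see till), for the narrow chisel. Recess x = 15 to 269 mm; V notch 10 mm high at 26 to 58 mm; blade slot only 14 mm wide between 20 mm high cheeks (flared to 26 mm at the top) at 186 to 246 mm. The chisel's origin belongs at x = 142 mm.
- screwdriver_inset: one of 4 pale wood insets with cork floors in the till (see till), for the screwdriver. Recess x = 36 to 246 mm, solid ends 14 mm high beyond it; V notch 10 mm high at 44 to 57 mm; shaft slot 12 mm wide between 20 mm high cheeks (flared to 24 mm at the top) at 184 to 224 mm. The screwdriver's origin belongs at x = 142 mm.
- punch_inset: one of 4 pale wood insets with cork floors in the till (see till), for the nail punch. Short recess x = 47 to 168 mm, solid ends 10 mm high beyond it (the far one 116 mm long); small V notches, 6 to 8 mm high, at 51 to 62 and 130 to 163 mm. The punch's origin belongs at x = 107 mm, thick end towards the robot.
- bench_rack: fixed brown board, 284 x 260 mm, with the 4 tools lying in a row, 64 mm apart, in any order, handles (thick ends) towards the robot. Origin: centre of its underside; x away from the robot, z up. Lanes at y = +-32, +-96 mm, floor at z = 13 mm, tools' origins near x = 0. V-notched bars 10 mm high at x = -112 to -88 and 36 to 60 mm.
- till: fixed dark-framed tray 306 x 267 x 13 mm, left or right of the rack, holding 4 insets 62 mm apart in any order. Origin: centre of its underside. Each inset is 284 x 60 mm, its origin under the middle of its robot-side end, x along it away from the robot, z up. Tools rest on its floor (z = 8 mm), centred on y = 0, thick end near. x = 64 to 124 mm is bare floor for the fingers.

How it is judged (in metres and radians):
At the end, for the whole second after the job is handed in: Each of the four tools lies in its own inset with the handle or thick end towards the robot: within 12 mm of its place along the inset, 8 mm across it, 4 mm of its resting height, level within 0.05 rad, in line within 0.1 rad, not rolled over by more than 0.6 rad, and all are released and at rest (y of wide_chisel_inset in the frame of wide_chisel between 0.13 and 0.154 m and y of wide_chisel in the frame of wide_chisel_inset between -0.008 and 0.008 m and z of wide_chisel in the frame of wide_chisel_inset between 0.004 and 0.012 m and angle between wide_chisel's own y axis and vertical between 1.521 and 1.621 rad and angle between the y axis of wide_chisel and the x axis of wide_chisel_inset, either way round below 0.1 rad and angle between each of wide_chisel, narrow_chisel, screwdriver's own z axis and vertical below 0.6 rad and linear speed of each of wide_chisel, narrow_chisel, screwdriver, nail_punch below 0.02 m/s and y of narrow_chisel_inset in the frame of narrow_chisel between 0.13 and 0.154 m and y of narrow_chisel in the frame of narrow_chisel_inset between -0.008 and 0.008 m and z of narrow_chisel in the frame of narrow_chisel_inset between 0.004 and 0.012 m and angle between narrow_chisel's own y axis and vertical between 1.521 and 1.621 rad and angle between the y axis of narrow_chisel and the x axis of narrow_chisel_inset, either way round below 0.1 rad and y of screwdriver_inset in the frame of screwdriver between 0.13 and 0.154 m and y of screwdriver in the frame of screwdriver_inset between -0.008 and 0.008 m and z of screwdriver in the frame of screwdriver_inset between 0.004 and 0.012 m and angle between screwdriver's own y axis and vertical between 1.521 and 1.621 rad and angle between the y axis of screwdriver and the x axis of screwdriver_inset, either way round below 0.1 rad and y of punch_inset in the frame of nail_punch between 0.095 and 0.119 m and y of nail_punch in the frame of punch_inset between -0.008 and 0.008 m and z of nail_punch in the frame of punch_inset between 0.004 and 0.02 m and angle between nail_punch's own y axis and vertical between 1.521 and 1.621 rad and angle between the y axis of nail_punch and the x axis of punch_inset, either way round below 0.1 rad); the robot touches nothing.
It also fails if it takes over 99 s, if anything falls off the work surface, if the arm or the gripper's body presses on something with over 40 N, if the wrist force passes 120 N, or if a joint passes its speed limit or range.

## Working session

There is one attempt and no reset: what is moved stays moved. The work goes in short steps, each a Python script; the robot and the scene stay as the last script left them, time stands still between calls to the robot, and variables do not carry over. Pictures are saved under pics/ and viewed, at most 14 in all, crops included, and the job is handed in when it is done.

```bash
ls; mkdir -p pics; python3 - <<'E'
from rig import bot, effector, optics, spotter
import cv2, numpy as np
ims=[]
for c in ["scene","top"]:
    im=optics.get_image(c); cv2.imwrite(f"pics/{c}0.png",im[:,:,::-1])
    m=optics.camera_model(c); print(c,np.round(m["mtx"],1).tolist(),np.round(m["view"],3).tolist())
    for l in ["wide_chisel","narrow_chisel","screwdriver","nail_punch","wide_chisel_inset","narrow_chisel_inset","screwdriver_inset","punch_inset","bench_rack","till"]:
        print(l,[(round(d["p"],2),np.round(d["uv"]).tolist()) for d in spotter.look_for(c,l)[:3]])
print(bot.current_time(),bot.current_ee_rot(),bot.pinch_z)
E
```

```text
pics
scene [[363.2, 0.0, 318.0], [0.0, 363.2, 201.3], [0.0, 0.0, 1.0]] [[-0.623, -0.782, -0.005, 0.315], [-0.488, 0.394, -0.779, 0.289], [0.611, -0.483, -0.627, 0.599], [0.0, 0.0, 0.0, 1.0]]
wide_chisel [(0.66, [365.0, 181.0])]
narrow_chisel [(0.62, [387.0, 176.0])]
screwdriver [(0.69, [348.0, 190.0]), (0.44, [368.0, 182.0])]
nail_punch [(0.66, [394.0, 168.0])]
wide_chisel_inset [(0.9, [289.0, 217.0]), (0.66, [262.0, 229.0])]
narrow_chisel_inset [(0.78, [214.0, 247.0])]
screwdriver_inset []
punch_inset [(0.8, [263.0, 228.0]), (0.25, [240.0, 239.0])]
bench_rack [(0.62, [366.0, 175.0])]
till [(0.71, [262.0, 274.0])]
top [[397.4, 0.0, 319.6], [0.0, 397.4, 200.9], [0.0, 0.0, 1.0]] [[0.058, -0.998, 0.004, -0.015], [-0.978, -0.057, -0.2, 0.473], [0.2, 0.008, -0.98, 0.808], [0.0, 0.0, 0.0, 1.0]]
wide_chisel [(0.95, [400.0, 187.0])]
narrow_chisel [(0.92, [430.0, 200.0])]
screwdriver [(0.7, [368.0, 193.0])]
nail_punch [(0.66, [267.0, 163.0]), (0.45, [457.0, 183.0])]
wide_chisel_inset [(0.72, [297.0, 167.0]), (0.47, [427.0, 200.0])]
narrow_chisel_inset [(0.92, [211.0, 160.0])]
screwdriver_inset [(0.91, [240.0, 160.0])]
punch_inset [(0.95, [268.0, 165.0])]
bench_rack [(0.97, [416.0, 176.0])]
till [(0.84, [261.0, 226.0])]
1.1 [[ 9.43809471e-01  3.30490062e-01 -2.35322095e-05]
 [ 3.30490062e-01 -9.43809472e-01 -1.67878005e-05]
 [-2.77581234e-05  8.06732379e-06 -1.00000000e+00]] 0.0539
```

View pics/top0.png

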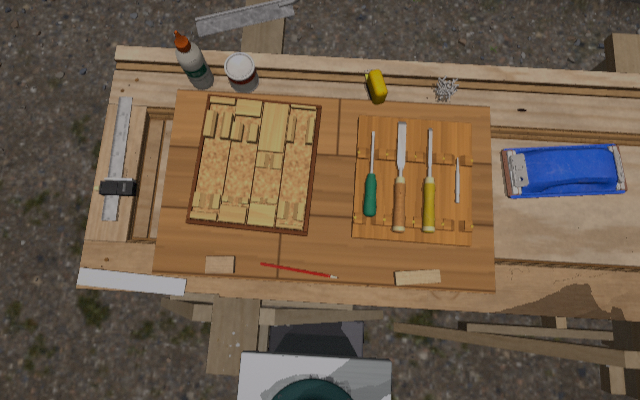

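View pics/scene0.png

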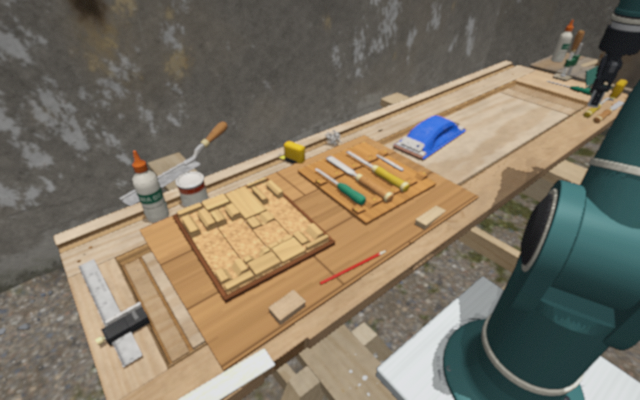

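The rack is on the right, with screwdriver, wide chisel, narrow chisel and punch at columns 370, 400, 430 and 457. The till is on the left with insets at columns 211, 240, 268 (long solid end, so the punch) and 297. Next is a closer look with the wrist camera.

```bash
cat > h.py <<'E'
from rig import bot, effector, optics, spotter
import cv2, numpy as np
TOOLS=["wide_chisel","narrow_chisel","screwdriver","nail_punch"]
INS=["wide_chisel_inset","narrow_chisel_inset","screwdriver_inset","punch_inset"]
def R(yaw):  # tool down, tool x at yaw (deg) in world
    c,s=np.cos(np.radians(yaw)),np.sin(np.radians(yaw))
    return np.array([[c,s,0],[s,-c,0],[0,0,-1.]])
def proj(m,P,fish):
    P=np.asarray(P,float); V=np.array(m["view"]); K=np.array(m["mtx"])
    c=P@V[:3,:3].T+V[:3,3]
    if fish:
        r=np.linalg.norm(c[...,:2],axis=-1); th=np.arctan2(r,c[...,2]); k=th/np.maximum(r,1e-9)
        n=c[...,:2]*k[...,None]
    else: n=c[...,:2]/c[...,2:]
    return n*[K[0,0],K[1,1]]+K[:2,2]
def ray(m,uv,fish):
    V=np.array(m["view"]); K=np.array(m["mtx"]); n=(np.asarray(uv,float)-K[:2,2])/[K[0,0],K[1,1]]
    if fish:
        th=np.linalg.norm(n); d=np.array([*(n/max(th,1e-9)*np.sin(th)),np.cos(th)])
    else: d=np.array([*n,1.])
    Rm=V[:3,:3]; return -Rm.T@V[:3,3], Rm.T@d
def onplane(m,uv,z,fish):
    o,d=ray(m,uv,fish); return o+d*(z-o[2])/d[2]
def ortho(im,m,c,z,size=(340,340),mm=1.0,yaw=0,fish=True):
    # picture: up = rotated +x, left = rotated +y, centre c
    w,h=size; j,i=np.meshgrid(np.arange(w),np.arange(h)); a=(h/2-i)*mm/1e3; b=(w/2-j)*mm/1e3
    t=np.radians(yaw); X=c[0]+a*np.cos(t)-b*np.sin(t); Y=c[1]+a*np.sin(t)+b*np.cos(t)
    uv=proj(m,np.stack([X,Y,np.full_like(X,z)],-1),fish).astype(np.float32)
    return cv2.remap(im,uv[...,0],uv[...,1],cv2.INTER_LINEAR)
E
python3 - <<'E'
from h import *
m=optics.camera_model("top")
for n,uv in dict(till_l=(255,165),rack=(414,178),sd=(369,193),wc=(400,187),nc=(429,200),pu=(458,183),i1=(211,160),i4=(297,167),tl1=(188,222),tl2=(307,234),tl3=(323,107),tl4=(209,95),r1=(351,238),r2=(470,244),r3=(471,122),r4=(358,115)).items(): print(n,np.round(onplane(m,uv,0.015,False),3))
m=optics.camera_model("wrist"); print(m["mtx"]); V=np.array(m["view"]); print("cam in tool", bot.current_ee_rot().T@(-V[:3,:3].T@V[:3,3]-bot.current_tcp_pos()), V[:3,:3]@bot.current_ee_rot())
E
```

```text
till_l [0.555 0.165 0.015]
rack [ 0.545 -0.198  0.015]
sd [ 0.505 -0.097  0.015]
wc [ 0.523 -0.166  0.015]
nc [ 0.496 -0.232  0.015]
pu [ 0.54  -0.297  0.015]
i1 [0.561 0.266 0.015]
i4 [0.556 0.069 0.015]
tl1 [0.415 0.3   0.015]
tl2 [0.404 0.036 0.015]
tl3 [0.705 0.018 0.015]
tl4 [0.72  0.288 0.015]
r1 [ 0.401 -0.061  0.015]
r2 [ 0.403 -0.322  0.015]
r3 [ 0.688 -0.329  0.015]
r4 [ 0.69  -0.065  0.015]
[[309.70691629   0.         326.43826382]
 [  0.         309.70691629 199.61057117]
 [  0.           0.           1.        ]]
cam in tool [ 0.07032977  0.00014272 -0.0714374 ] [[ 1.10200455e-04  9.99999731e-01  7.24547914e-04]
 [-9.60291140e-01  3.07973253e-04 -2.78999699e-01]
 [-2.78999847e-01 -6.65031049e-04  9.60290916e-01]]
```

```bash
python3 - <<'E'
from h import *
import pickle
D=[]
for i,(y,names) in enumerate([(-.26,TOOLS+["bench_rack"]),(-.14,TOOLS+["bench_rack"]),(.10,INS+["till"]),(.23,INS+["till"])]):
    bot.move_ptp(np.array([.50,y,.27]),R(0)); 
    m=optics.camera_model("wrist"); im=optics.get_image("wrist"); det={}
    for n in names:
        det[n]=spotter.cut_out("wrist",n)
        print(i,n,[(round(d["p"],2),np.round(onplane(m,d["uv"],.02,True)[:2],3).tolist()) for d in det[n][:3]])
    D.append((m,im,det)); cv2.imwrite(f"pics/w{i}.png",im[:,:,::-1])
pickle.dump(D,open("D.pkl","wb"))
a=ortho(D[0][1],D[0][0],(.545,-.2),.025,(300,360)); b=ortho(D[2][1],D[2][0],(.555,.165),.02,(340,360))
cv2.imwrite("pics/o.png",np.hstack([b,a])[:,:,::-1]); print(bot.current_time())
E
```

```text
0 wide_chisel [(0.73, [0.53, -0.156])]
0 narrow_chisel [(0.84, [0.502, -0.221])]
0 screwdriver [(0.76, [0.503, -0.085])]
0 nail_punch [(0.58, [0.534, -0.292])]
0 bench_rack [(0.7, [0.557, -0.209])]
1 wide_chisel [(0.92, [0.528, -0.165])]
1 narrow_chisel [(0.86, [0.504, -0.235])]
1 screwdriver []
1 nail_punch [(0.61, [0.535, -0.298])]
1 bench_rack [(0.7, [0.557, -0.19])]
2 wide_chisel_inset [(0.61, [0.556, 0.07])]
2 narrow_chisel_inset [(0.61, [0.57, 0.256]), (0.17, [0.557, 0.131])]
2 screwdriver_inset [(0.86, [0.564, 0.195])]
2 punch_inset [(0.64, [0.52, -0.181])]
2 till []
3 wide_chisel_inset [(0.69, [0.557, 0.068])]
3 narrow_chisel_inset [(0.56, [0.557, 0.252])]
3 screwdriver_inset []
3 punch_inset [(0.5, [0.5, -0.258])]
3 till [(0.79, [0.531, 0.286])]
6.05
```

View pics/o.png

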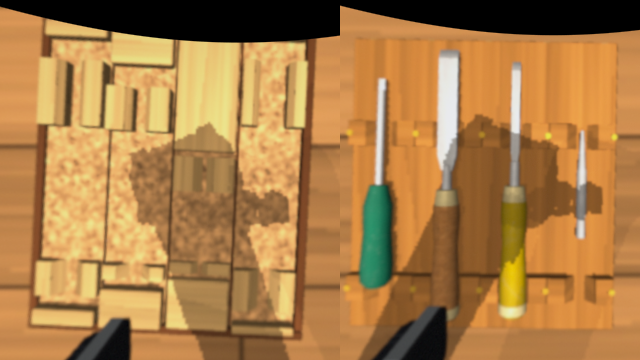

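Till row from left to right: narrow chisel, screwdriver, punch (long solid far end), wide chisel (26 mm slot). Rack row: screwdriver, wide, narrow, punch. Next, tool axes from the masks, and zoomed orthos of the till to get its pose.

```bash
python3 - <<'E'
from h import *
import pickle
D=pickle.load(open("D.pkl","rb"))
for n in TOOLS:
  for v in (0,1):
    m,im,det=D[v]
    if not det[n]: continue
    M=det[n][0]["mask"].astype(np.uint8)*255
    o=ortho(M,m,(.545,-.2),.025,(700,720),.5)>127
    i,j=np.nonzero(o); X=.545+(360-i)*.5e-3; Y=-.2+(350-j)*.5e-3
    xs=np.arange(X.min()+.01,X.max()-.008,.004); c=np.array([[x,(Y[abs(X-x)<.002].min()+Y[abs(X-x)<.002].max())/2] for x in xs if (abs(X-x)<.002).any()])
    p=np.polyfit(c[:,0],c[:,1],1); k=abs(np.polyval(p,c[:,0])-c[:,1])<.004; p=np.polyfit(c[k,0],c[k,1],1)
    print(n,v,"x %.4f..%.4f"%(X.min(),X.max()),"yaw %.2f"%np.degrees(p[0]),"y at .45,.50,.60:",np.round(np.polyval(p,[.45,.5,.6]),4))
for v in (2,3):
    m,im,_=D[v]; o=ortho(im,m,(.545,.165),.013,(420,560),.7)
    for t in range(40,560,71): cv2.line(o,(0,t-40),(419,t-40),(0,0,255) if 0 else (0,120,255),1)
    cv2.imwrite(f"pics/t{v}.png",o[:,:,::-1])
a,b=[ortho(D[v][1],D[v][0],(.545,.165),.013,(400,560),.72) for v in (2,3)]
cv2.imwrite("pics/till.png",np.hstack([a,b])[:,:,::-1])
E
```

```text
wide_chisel 0 x 0.4050..0.6755 yaw -1.05 y at .45,.50,.60: [-0.1548 -0.1557 -0.1575]
wide_chisel 1 x 0.4020..0.6760 yaw -0.93 y at .45,.50,.60: [-0.1619 -0.1627 -0.1644]
narrow_chisel 0 x 0.4055..0.6635 yaw -1.13 y at .45,.50,.60: [-0.2221 -0.2231 -0.2251]
narrow_chisel 1 x 0.4060..0.6635 yaw -0.82 y at .45,.50,.60: [-0.2298 -0.2306 -0.232 ]
screwdriver 0 x 0.4360..0.6465 yaw -1.92 y at .45,.50,.60: [-0.0856 -0.0872 -0.0906]
nail_punch 0 x 0.4880..0.5930 yaw -0.82 y at .45,.50,.60: [-0.2895 -0.2903 -0.2917]
nail_punch 1 x 0.4865..0.5940 yaw -0.85 y at .45,.50,.60: [-0.2933 -0.2941 -0.2955]
```

View pics/till.png

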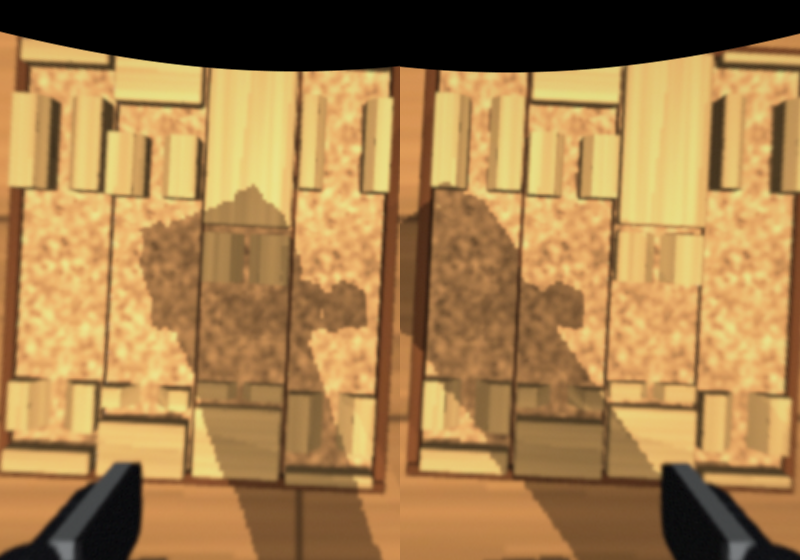

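```bash
cat >> h.py <<'E'
TC=np.array([.5593,.1629]); TY=-2.05; ZB=.0215
YL={"narrow_chisel":.093,"screwdriver":.031,"nail_punch":-.031,"wide_chisel":-.093}
def till(x,y,z=0):  # x,y along/across from till centre
    t=np.radians(TY); return np.array([TC[0]+x*np.cos(t)-y*np.sin(t),TC[1]+x*np.sin(t)+y*np.cos(t),ZB+z])
FEAT={"narrow_chisel":[(8,.0,15,269,30),(20,7,186,246,0),(20,-7,186,246,0),(20,13,186,246,0),(20,-13,186,246,0)]}
E
cat > ov.py <<'E'
from h import *
import pickle
D=pickle.load(open("D.pkl","rb")); outs=[]
for v in (2,3):
    m,im,_=D[v]; S=.72; c=(.545,.165); zo=.030; im=im.copy()
    def ln(a,b,col):
        P=np.linspace(a,b,40); uv=proj(m,P,True); cv2.polylines(im,[np.round(uv*16).astype(np.int32).reshape(-1,1,2)],False,col,1,cv2.LINE_AA,4)
    for n,y in YL.items():
        for s in (-.030,.030): ln(till(-.142,y+s,.008),till(.142,y+s,.008),(0,0,255))
        ln(till(-.142,y-.03,.008),till(-.142,y+.03,.008),(0,0,255))
        hw,x0,x1={"narrow_chisel":(13,186,246),"wide_chisel":(19,194,254),"screwdriver":(12,184,224),"nail_punch":(30,168,280)}[n]
        h=.028 if n!="nail_punch" else .018
        for s in (-hw,hw): ln(till(-.142+x0/1e3,y+s/1e3,h),till(-.142+x1/1e3,y+s/1e3,h),(255,0,0))
        ln(till(-.142+x0/1e3,y-.03,h),till(-.142+x0/1e3,y+.03,h),(255,0,0))
    Z=.013
    for s in (-1,1): ln(till(-.153,s*.1335,.013-.0045),till(.153,s*.1335,.013-.0045),(0,255,0))
    ln(till(-.153,-.1335,.0085),till(-.153,.1335,.0085),(0,255,0))
    outs.append(ortho(im,m,c,zo,(400,560),S))
cv2.imwrite("pics/ov.png",np.hstack(outs)[:,:,::-1])
# tools triangulated at their own z
for n,z in dict(wide_chisel=.043,narrow_chisel=.043,screwdriver=.043,nail_punch=.035).items():
  for v in (0,1):
    m,im,det=D[v]
    if not det[n]: continue
    o=ortho(det[n][0]["mask"].astype(np.uint8)*255,m,(.545,-.2),z,(700,720),.5)>127
    i,j=np.nonzero(o); X=.545+(360-i)*.5e-3; Y=-.2+(350-j)*.5e-3
    c=[]
    for x in np.arange(X.min()+.01,X.max()-.008,.004):
        k=abs(X-x)<.002
        if k.any(): c.append([x,(Y[k].min()+Y[k].max())/2])
    c=np.array(c); p=np.polyfit(c[:,0],c[:,1],1); k=abs(np.polyval(p,c[:,0])-c[:,1])<.004; p=np.polyfit(c[k,0],c[k,1],1)
    print(n,v,"x %.4f..%.4f L %.4f mid %.4f"%(X.min(),X.max(),np.ptp(X),(X.min()+X.max())/2),"yaw %.2f"%np.degrees(p[0]),"y at .45,.50:",np.round(np.polyval(p,[.45,.5]),4))
E
python3 ov.py
```

```text
wide_chisel 0 x 0.4145..0.6695 L 0.2550 mid 0.5420 yaw -1.06 y at .45,.50: [-0.1606 -0.1616]
wide_chisel 1 x 0.4120..0.6700 L 0.2580 mid 0.5410 yaw -0.98 y at .45,.50: [-0.1605 -0.1614]
narrow_chisel 0 x 0.4150..0.6585 L 0.2435 mid 0.5368 yaw -1.13 y at .45,.50: [-0.2242 -0.2252]
narrow_chisel 1 x 0.4150..0.6580 L 0.2430 mid 0.5365 yaw -0.83 y at .45,.50: [-0.2246 -0.2253]
screwdriver 0 x 0.4435..0.6420 L 0.1985 mid 0.5428 yaw -1.90 y at .45,.50: [-0.0954 -0.097 ]
nail_punch 0 x 0.4910..0.5925 L 0.1015 mid 0.5418 yaw -0.92 y at .45,.50: [-0.2884 -0.2892]
nail_punch 1 x 0.4890..0.5930 L 0.1040 mid 0.5410 yaw -0.78 y at .45,.50: [-0.2885 -0.2892]
```

View pics/ov.png

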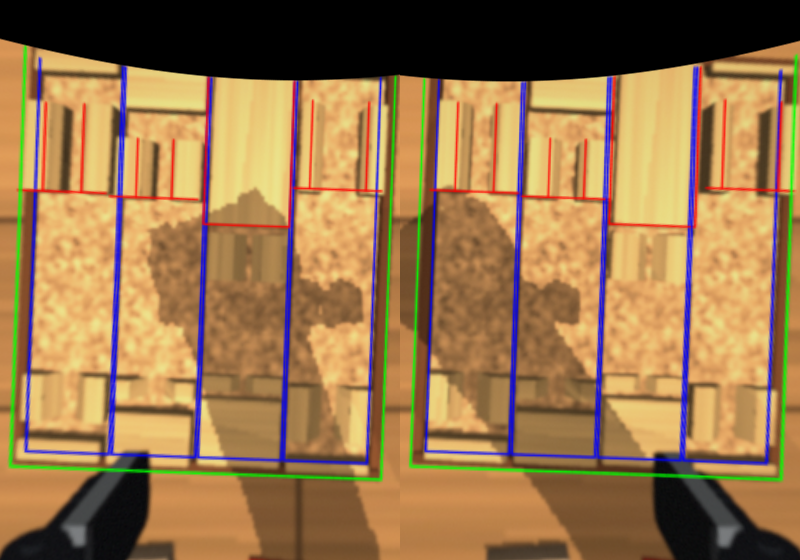

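The overlay fits the seams, cheeks and block edges in both views. The bench board lifts everything: tool axes measure about z=43 mm and the floors about 30 mm. I'll probe both floor heights with closed fingers, then start with the punch.

```bash
python3 - <<'E'
from h import *
effector.grasp()
for p in (till(-.048,.093),np.array([.535,-.257,0])):
    q=np.array([p[0],p[1],.135]); bot.move_ptp(q,R(-1.5))
    bot.servo_line(np.array([p[0],p[1],.112]))
    hit=bot.servo_line(np.array([p[0],p[1],.094]),max_speed=.02,contact_N=4)
    print(hit,bot.current_tcp_pos(),bot.current_contact_force(),bot.current_width())
    bot.servo_line(q)
effector.release(); print(bot.current_time())
E
```

```text
True [0.51471643 0.25759163 0.10123172] [-1.34259522 -0.43886336  6.596694  ] 3.931805903750698e-05
True [ 0.53504754 -0.25710593  0.10125924] [ 4.52226467e-03 -3.77322396e-01  4.73206538e+00] 0.0002973800561399186
12.625
```

```bash
cat >> h.py <<'E'
F=.1013  # TCP height at which closed fingertips touch either floor
def pick(x,y,dz,yaw=-.9):
    bot.move_ptp(np.array([x,y,F+.06]),R(yaw)); bot.servo_line(np.array([x,y,F+dz+.004]),max_speed=.1)
    hit=bot.servo_line(np.array([x,y,F+dz]),max_speed=.03,contact_N=12)
    effector.grasp(); print("hit",hit,"width",bot.current_width(),"force",np.round(bot.current_contact_force(),1))
    bot.servo_line(np.array([x,y,F+dz+.06]),max_speed=.1); print("lifted",bot.current_width(),bot.current_grip_force())
def place(xi,lane,dz,N=8,dy=0):
    p=till(-.142+xi,lane+dy)[:2]
    bot.move_ptp(np.array([*p,F+dz+.06]),R(TY)); bot.servo_line(np.array([*p,F+dz+.012]),max_speed=.1)
    hit=bot.servo_line(np.array([*p,F+dz]),max_speed=.03,contact_N=N)
    print("place hit",hit,bot.current_tcp_pos()[2]-F-dz,np.round(bot.current_contact_force(),1))
    effector.release(); bot.servo_line(np.array([*p,F+.08]),max_speed=.12); print("t",bot.current_time())
E
python3 - <<'E'
from h import *
pick(.5355,-.2917,.001)
place(.101,YL["nail_punch"],.0015)
m=optics.camera_model("wrist"); im=optics.get_image("wrist")
cv2.imwrite("pics/p1.png",ortho(im,m,till(0,0),.03,(560,560),.6,TY)[:,:,::-1])
E
```

```text
hit False width 0.0059407177931875 force [0.1 0.2 0.9]
lifted 0.005933525358060808 58.666736483573914
place hit False -9.520837855414447e-05 [ 0.8 -1.1 -0.1]
t 19.65
```

View pics/p1.png

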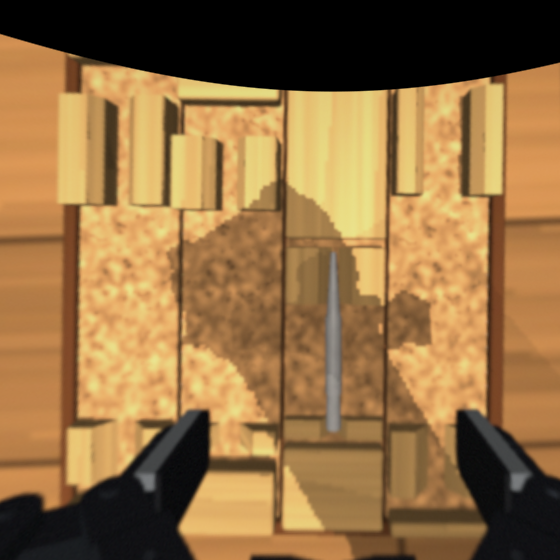

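The punch lies centred in its inset, tip at (334,252) and thick end at (333,430), which puts its origin about 108 mm along. Next are the screwdriver, then the wide chisel, each picked with a small offset away from its remaining neighbour.

```bash
python3 - <<'E'
from h import *
pick(.4985,-.0925,.008,-1.3)
place(.097,YL["screwdriver"],.0085)
m=optics.camera_model("wrist"); im=optics.get_image("wrist")
a=ortho(im,m,till(0,0),.035,(390,560),.7,TY)
bot.move_ptp(np.array([.5,-.1,F+.12]),R(-1)); m=optics.camera_model("wrist"); im=optics.get_image("wrist")
for n in ("wide_chisel","narrow_chisel"):
    print(n,[(d["p"],np.round(onplane(m,d["uv"],.0415,True),4)) for d in spotter.look_for("wrist",n)[:2]])
b=ortho(im,m,(.545,-.19),.0415,(390,560),.7,-.9)
cv2.imwrite("pics/p2.png",np.hstack([a,b])[:,:,::-1]); print(bot.current_time())
E
```

```text
hit False width 0.023178311523570354 force [-0.6 -2.3  4.4]
lifted 0.023317720270490522 58.359307050704956
place hit False 0.00028858196842760503 [ 1.8 -0.9  2.2]
t 26.55
wide_chisel [(0.59, array([ 0.5306, -0.1624,  0.0415]))]
narrow_chisel [(0.66, array([ 0.5143, -0.2248,  0.0415])), (0.61, array([0.5608, 0.0222, 0.0415]))]
27.8917
```

View pics/p2.png

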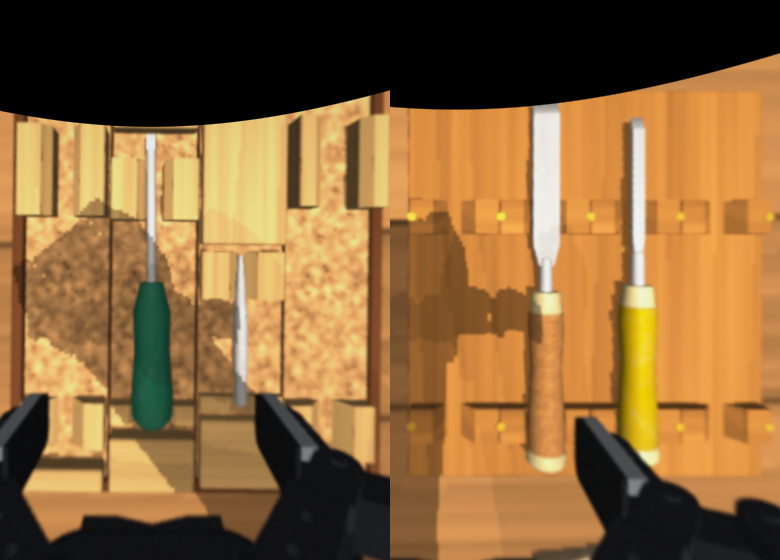

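The screwdriver sits in its slot and recess, tip at (150,134) and handle end at (152,430), centred. The wide and narrow chisels are undisturbed on the rack at columns 546 and 638. I'll move both now, with the narrow chisel released slightly high so the fingers clear the screwdriver.

```bash
python3 - <<'E'
from h import *
pick(.4935,-.1573,.008,-1.0)
place(.094,YL["wide_chisel"],.0085)
pick(.4887,-.2250,.008,-1.0)
place(.094,YL["narrow_chisel"],.0145,dy=.001)
p=[]
import pickle; D=[]
for y in (.10,.23):
    bot.move_ptp(np.array([.50,y,.27]),R(TY)); m=optics.camera_model("wrist"); im=optics.get_image("wrist")
    det={n:spotter.cut_out("wrist",n) for n in TOOLS}; D.append((m,im,det))
    p.append(ortho(im,m,till(0,0),.04,(390,560),.7,TY))
pickle.dump(D,open("D2.pkl","wb"))
cv2.imwrite("pics/p3.png",np.hstack(p)[:,:,::-1]); print(bot.current_time())
E
```

```text
hit False width 0.022151014953395932 force [-0.3 -3.7  4.8]
lifted 0.02209275585570588 58.301787972450256
place hit True 0.0023575668395694263 [0.7 1.  1. ]
t 33.875
hit False width 0.02214531215221546 force [-0.9  0.9  4.2]
lifted 0.02173823974414405 58.83065342903137
place hit False -0.00010758443797072477 [ 0.1  0.6 -0.7]
t 41.5583
43.4
```

View pics/p3.png

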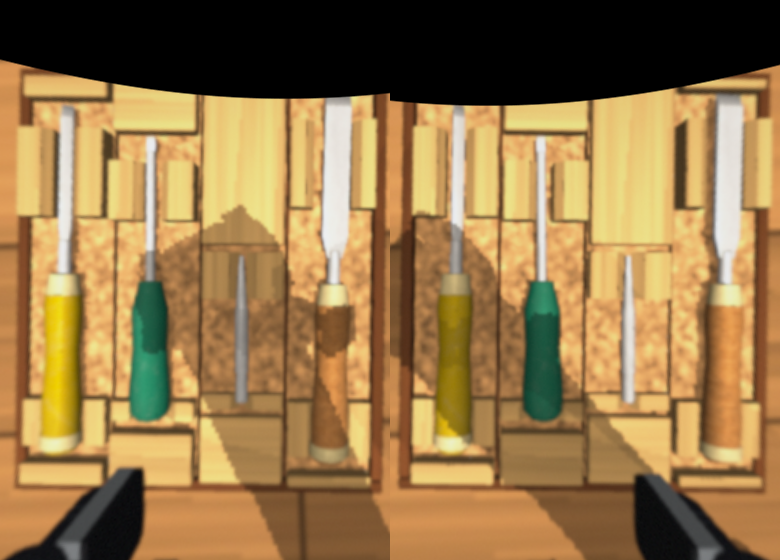

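All four lie in their insets. The wide chisel, at (335,100) to (330,455) in the left half, looks slightly yawed, so I'll measure lateral offset, height and yaw from the two views.

```bash
python3 - <<'E'
from h import *
import pickle
D=pickle.load(open("D2.pkl","rb")); Z=.041; ct=till(0,0)
R2=R(TY)[:2,0]; L2=np.array([-R2[1],R2[0]])
for n in TOOLS:
    rows=[]; ext=[]
    for m,im,det in D:
        if not det[n]: print(n,"missed"); continue
        V=np.array(m["view"]); cam=-V[:3,:3].T@V[:3,3]; rel=cam[:2]-ct[:2]; cl=rel@L2
        o=ortho(det[n][0]["mask"].astype(np.uint8)*255,m,ct,Z,(700,800),.5,TY)>127
        i,j=np.nonzero(o); x=142+(400-i)*.5; y=(350-j)*.5; ext.append((x.min(),x.max()))
        d={}
        for xs in range(int(x.min())+6,int(x.max())-4,6):
            k=abs(x-xs)<2
            if k.any(): d[xs//6]=(y[k].min()+y[k].max())/2-YL[n]*1e3
        rows.append((cl*1e3,cam[2]*1e3,d))
    print(n,"ends",ext,[round(det[n][0]["p"],2) for _,_,det in D if det[n]])
    if len(rows)<2: continue
    (c0,h,d0),(c1,_,d1)=rows; out=[]
    for k in sorted(set(d0)&set(d1)):
        s=(d1[k]-d0[k])/(c1-c0)   # y = c+(t-c)K -> 1-K
        K=1-s; z=h-(h-Z*1e3)/K; t=c0-YL[n]*1e3; out.append((k*6,round(t+(d0[k]-t)/K,1),round(z-28.3,1)))
    print([o for o in out][::4])
    o=np.array(out); print(" lateral slope rad %.3f z slope %.3f"%(np.polyfit(o[:,0],o[:,1],1)[0],np.polyfit(o[:,0],o[:,2],1)[0]))
E
```

```text
wide_chisel ends [(np.float64(13.5), np.float64(270.0)), (np.float64(13.5), np.float64(272.0))] [0.6, 0.91]
[(18, np.float64(-0.2), np.float64(16.1)), (42, np.float64(0.4), np.float64(17.2)), (66, np.float64(-2.1), np.float64(12.1)), (90, np.float64(-2.1), np.float64(14.4)), (114, np.float64(-2.5), np.float64(15.0)), (138, np.float64(-2.7), np.float64(13.3)), (162, np.float64(-4.4), np.float64(13.8)), (186, np.float64(-5.2), np.float64(13.3)), (210, np.float64(-5.2), np.float64(13.3)), (234, np.float64(-6.3), np.float64(12.1)), (258, np.float64(-6.8), np.float64(14.4))]
 lateral slope rad -0.029 z slope -0.007
narrow_chisel ends [(np.float64(20.5), np.float64(264.5)), (np.float64(21.5), np.float64(264.0))] [0.69, 0.58]
[(24, np.float64(-0.8), np.float64(16.1)), (48, np.float64(-0.2), np.float64(15.0)), (72, np.float64(-1.2), np.float64(15.5)), (96, np.float64(-1.6), np.float64(14.4)), (120, np.float64(-1.3), np.float64(13.8)), (144, np.float64(-1.8), np.float64(13.8)), (168, np.float64(-2.6), np.float64(13.8)), (192, np.float64(-3.7), np.float64(15.0)), (216, np.float64(-4.5), np.flo
[... 200 characters left out ...]
0.72]
[(48, np.float64(-0.7), np.float64(17.2)), (72, np.float64(-0.7), np.float64(15.5)), (96, np.float64(-0.3), np.float64(14.4)), (120, np.float64(0.2), np.float64(14.4)), (144, np.float64(-0.7), np.float64(15.5)), (168, np.float64(0.2), np.float64(12.1)), (192, np.float64(-0.1), np.float64(12.1)), (216, np.float64(-0.6), np.float64(13.8))]
 lateral slope rad 0.004 z slope -0.026
nail_punch ends [(np.float64(56.5), np.float64(157.5)), (np.float64(57.0), np.float64(158.5))] [0.7, 0.76]
[(60, np.float64(-0.3), np.float64(6.2)), (84, np.float64(-0.9), np.float64(5.0)), (108, np.float64(-1.1), np.float64(6.2)), (132, np.float64(-0.9), np.float64(4.4))]
 lateral slope rad -0.006 z slope -0.019
```

The measurements are within tolerance for all four. Origins lie at 142, 142.5, 143 and 107.5 mm along, with lateral offsets of 2.7 mm or less and yaw of 0.03 rad or less. Axes are at resting height and level, and the arm is clear, so I'm handing in.

```bash
python3 -c "
from rig import bot
print(bot.current_time()); print(bot.job_done())"
```

```text
43.4
the job is handed in; nothing more can be done
None
```

I laid all four tools in their own insets with handles or thick ends towards the robot, and handed the job in at 43.4 s; the wrist-camera check put all four within tolerance, but no verdict came back.

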